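Mark the balance point of the stirring paddle

TASK

The long wooden stirring paddle lying on the board is to be hung level, so its balance point is wanted. Without lifting it, slide the paddle blade first out over the steel-faced edge of the board until it just tips by itself and stays tipped with your hand off it; then set the smaller of the two steel saddles squarely astride its handle, right above that edge, so that it marks the balance point. Leave the paddle resting across the edge with the saddle on it.

Things in the scene. Friction and masses are not known exactly. Their poses are not given: they have to be found in the camera images.
- board: Brown wooden board, fixed to the table, 280 long (its x), 110 wide (y), 24 high. Origin: centre of its underside. Its steel-faced end at x = +140, top at z = 24, is the edge over which the paddle tips. Two dark guide strips on top, 10 high, from x = -35 to +55, leave a lane 27 wide along y = 0 for the paddle's handle.
- paddle: Loose beech stirring paddle, 380 long, about 0.2 kg, lying flat along the board, blade ahead. Origin: on the underside where handle meets blade; x to the blade tip, z up. Handle 20 wide, 18 high, x = -260 to 0; blade 70 wide, 12 thick, x = 0 to 120. Balance point: unmarked, in the handle, at first 4 to 9 cm short of the edge. Slid past it, the blade drops to the table: tilt about 9 degrees.
- paddle_end (a point): Middle of the plain square rear end of the paddle's handle, 9 mm above its underside: the face to push on, 260 mm behind the paddle's origin. It rises about 4 cm when the paddle tips. Axes as the paddle's.
- saddle: Smaller of two loose steel saddles on the table (the other is twice as wide). Plate 30 long (x), 32 wide (y), underside 16 above the feet; two splayed legs, inside 25 apart at the top, 32 at the feet, 42 overall. Grip tab on it 26 long (x), 12 thick (y), from 19 to 49 above the feet; 35 g. Origin: on the ground between the feet. Legs go either side of the handle, x along it, plate resting on it.
Things that resemble listed ones, but are neither listed nor needed, are in the scene too. What is shaped like the saddle but black or yellow is not meant.

How it is judged:
By the outcome, as a careful person would: the job done as asked, in the order asked, and still so for the second after the job is handed in, with the robot touching nothing.
It also fails if it takes over 61 s, if anything falls off the work surface, if the arm or the gripper's body presses on something with over 40 N, if the wrist force passes 120 N, or if a joint passes its speed limit or range.

ROBOT

A 6-joint arm with a two-finger parallel gripper is mounted at the origin on the work surface. World frame = base frame: x ahead of the robot, y to its left, z up, the work surface at z = 0. Lengths are in m, angles in degrees, forces in N, time in s.
With the tool pointing down it reaches from about 0.4 to 0.825 m from the base axis. Payload 7 kg.
Tool frame: the origin (TCP) lies midway between the tips of the shut fingers; the grasp point (between the pads) lies 19 mm behind it; z points along the fingers, y is the line along which they close (so a half turn about z gives the same grasp; the last joint's range is limited). The gripper opens to 88 mm and grips with 3 to 60 N. Pads are 19 mm wide; open, the fingers measure 130 mm over their backs; the gripper's body (78 mm by 193 mm) begins 47 mm behind the grasp point.
Start: joints at [-59.754, 20.546, 0.682, 0, -70.136, -16.507], TCP at [0.16, -0.656, 0.227] pointing down, gripper open.
Joint ranges: [-176.03, 176.03], [-82.01, 121.73], [-58.28, 71.71], [-173.87, 95.51], [-174.79, -0.11], [-173.66, 173.66]. Speed limits (degrees/s): [136.94, 136.94, 172.46, 180, 180, 180].

INTERFACE

Orientations are given as [roll, pitch, yaw] about the fixed x, y, z axes, in that order (R = Rz(yaw) Ry(pitch) Rx(roll)).
In Python, from plant import ctrl gives the robot as it stands. The module is installed in compiled form; this text tells all that it offers.
- The arm moves only by the tool play_rows, never from a script. Its argument "commands" is a list that holds one entry, the list of rows, each a list of 7 numbers: the turn, a rotation vector about the tool's x, y, z in rad, then the shift along the tool's x, y, z in cm, then the finger opening in cm, from 0 to 8.76. In form: [[[ax, ay, az, x, y, z, grip], ...]]. A call has 1 to 8 rows; each row is the pose to reach, as a shift and turn from the pose commanded when the call began, along the tool's axes at that moment; what a row does not reach only later rows make up. A row lasts 1/12 s, in which the tool goes at most 41.7 mm and 7.16 degrees, less where a joint would pass 70% of its speed; a pose out of reach is approached as far as the arm can. A call with a gripper value outside its range is refused whole. The fingers move at their own pace and stop on an object; the grip force is fixed at half the most. Time passes only in rows, so rows that repeat a pose let the fingers close. It gives the time, the measured TCP pose, the force, the opening and the grip force at its end, in the units of the state.
- ctrl.get_obs(): the state, without advancing time (a new reading comes with each control period).
- ctrl.snapshot(name): name is "side" or "top" or "wrist"; returns a dict with "color" (480x640x3 uint8, red, green, blue), "camera_matrix" (3x3 intrinsics, pixels), "k1" (the pictures are not rectified: a ray, as slopes to the right and down, at radius r is drawn at 1 + k1 r^2 times it, then the intrinsics apply), "origin" and "rotation" of the camera in the world; the wrist camera has in their place "hand_eye" (4x4, takes a point from camera to tool coordinates, whose origin is the TCP and whose axes are the flange's). Camera axes: x right, y down, z forward; pixel columns grow to the right and rows downward; lengths in m; the calibration is good to about 2 mm. A picture is of the moment at which its call begins: read the wrist's pose just before it. There is no depth.
- ctrl.close_job(): hands the job in; it is judged then, once.
Trained networks look in a picture, given as the dict that the camera call returned (one of the last four; its "shot" number tells which), for a name from the list of things; names that differ only in an ending like _2 or _b are one class to them, and where a whole thing is asked for, a point or a joint stands for the part that bears it (a point fixed in the world has none). Each returns a list of dicts, best first, with "conf" (0 to 1); they miss things now and then, are a little off and sometimes report something else, mostly with a low value. They report only what shows in the picture. A call takes as long as a camera call. They do not tell look-alikes from the thing itself.
- ctrl.find_in(picture, name): "bbox" ([left, top, width, height] in pixels, round what is visible of it).
The state is a dict: "clock": time; "joint_pos": joint angles; "qvel": joint speeds; "tau": joint torques, N m; "tool_pos": TCP position; "orientation": TCP orientation; "force": force on the tool from outside, world axes, zero at the start; "moment": the same for the moment, N m; "opening": finger opening in m; "gripper_force": force on a finger pad.
Only numpy, scipy, OpenCV 4.12 (cv2) and the standard library are available. Lean on these libraries where they do the work, as an engineer would, in place of code of your own. Each camera call takes 0.05 s, during which the arm holds its last target. There are 200 camera calls.

## Working session

There is one attempt and no reset: what is moved stays moved. The work goes in short steps, Python scripts to look and compute and a tool call to move; the robot and the scene stay as the last step left them, time stands still between calls to the robot, and variables do not carry over. Pictures are saved under pics/ and viewed, at most 10 in all, crops included, and the job is handed in when it is done.

Besides the shell and the picture viewer there is one more tool, called after "Call:" as name(argument=value, ...) on one line, values as JSON. play_rows: Moves the arm, as the interface text tells. Its arguments: {"type":"object","properties":{"commands":{"type":"array","items":{"type":"array","items":{"type":"array","items":{"type":"number"}}}}},"required":["commands"]}

```bash
mkdir -p pics
cat > h.py <<'E'
import numpy as np, cv2, pickle
from scipy.spatial.transform import Rotation as R
from plant import ctrl
def snap(n, save=None):
    o=ctrl.get_obs(); s=ctrl.snapshot(n)
    if n=="wrist":
        T=np.eye(4);T[:3,:3]=R.from_euler('xyz',o['orientation'],degrees=True).as_matrix();T[:3,3]=o['tool_pos']
        T=T@np.array(s['hand_eye']);s['origin']=T[:3,3];s['rotation']=T[:3,:3]
    if save: cv2.imwrite('pics/'+save,s['color'][:,:,::-1])
    return s
def ray(s,uv):
    K=np.array(s['camera_matrix']);d=(np.array(uv,float)-K[:2,2])/[K[0,0],K[1,1]]
    r=np.linalg.norm(d); x=r
    for _ in range(30): x=r/(1+s['k1']*x*x)
    d=d*(x/r if r>0 else 1)
    return np.array(s['rotation'])@np.array([d[0],d[1],1])
def at(s,uv,z):
    d=ray(s,uv);o=np.array(s['origin']);return o+d*(z-o[2])/d[2]
def proj(s,p):
    q=np.array(s['rotation']).T@(np.array(p)-np.array(s['origin']));d=q[:2]/q[2];r2=d@d
    K=np.array(s['camera_matrix']);return d*(1+s['k1']*r2)*[K[0,0],K[1,1]]+K[:2,2]
E
python3 - <<'E'
from h import *
np.set_printoptions(precision=3,suppress=True)
for n in("top","side"):
    s=snap(n,n+'0.png');print(n,s['origin'],s['k1'],s['camera_matrix'][0][0])
    for k in("board","paddle","paddle_end","saddle"):
        for d in ctrl.find_in(s,k)[:3]: print(k,np.array(d['bbox']).astype(int),round(d['conf'],2))
print(ctrl.get_obs())
E
```

```text
top [0.4   0.025 1.141] -0.06440237387049068 578.1845259670877
board [292 134 142  57] 0.94
paddle [257 142 194  39] 0.89
paddle_end [256 140 199  41] 0.97
saddle [165 314  20  24] 0.87
saddle [226 250  24  17] 0.86
saddle [185 274  24  17] 0.76
side [0.119 0.543 0.831] -0.0889077280324866 609.5173807770924
paddle [205 130 142 137] 0.73
paddle_end [208 133 141 131] 0.81
saddle [218 368  30  33] 0.84
saddle [304 436  30  36] 0.79
saddle [271 385  28  34] 0.61
{'clock': 0.5, 'joint_pos': array([-59.753,  20.549,   0.679,  -0.002, -70.134, -16.506]), 'qvel': array([-0.056, -0.02 ,  0.018,  0.033, -0.015,  0.063]), 'tau': array([  0.001, -58.18 ,  29.307,   6.997,   0.012,  -0.   ]), 'tool_pos': array([ 0.16 , -0.656,  0.226]), 'orientation': array([ 179.995,    0.001, -166.26 ]), 'force': array([-0.956,  0.117, -0.298]), 'moment': array([ 0.015,  0.034, -0.006]), 'gripper_force': 0.0, 'opening': 0.08763905501456809}
```

Run:
```python
import cv2
a=cv2.imread('pics/top0.png');b=cv2.imread('pics/side0.png')
cv2.imwrite('pics/top0c.png',cv2.resize(a[100:370,120:480],(800,600),interpolation=cv2.INTER_CUBIC))
cv2.imwrite('pics/side0c.png',cv2.resize(b[100:480,130:530],None,fx=1.55,fy=1.55,interpolation=cv2.INTER_CUBIC))
```

```text
(no output)
```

View pics/top0c.png

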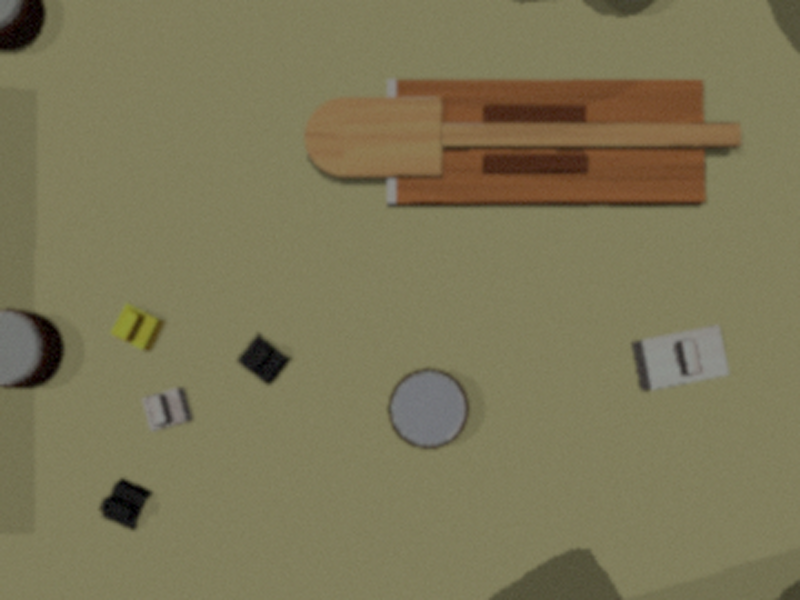

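View pics/side0c.png

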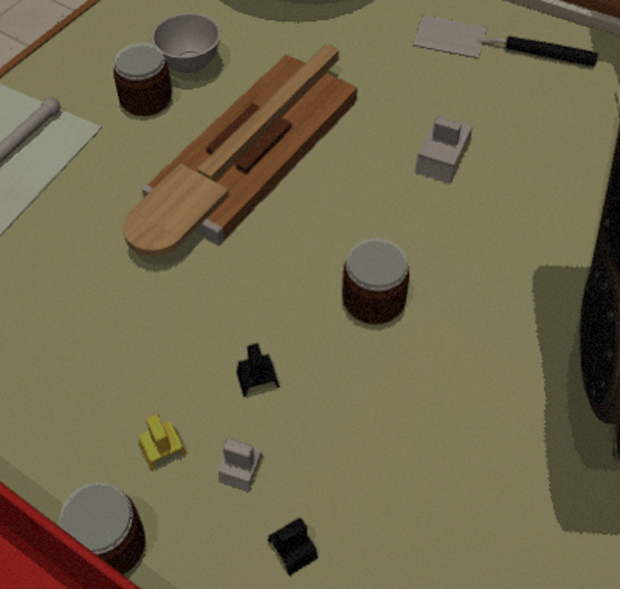

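The top view shows the paddle on the board with its blade to the left, over the steel edge at crop x≈392. The small steel saddle is at crop (167,409), which is full-frame (195,284). The wide steel one is at crop (682,358), and the black and yellow ones are decoys. The side view agrees.

Run:
```python
from h import *
np.set_printoptions(precision=4,suppress=True)
s=snap("top"); c=lambda x,y:(120+x*.45,100+y*.45)
for n,p,z in [("steel L",(388,80),.024),("steel R",(388,204),.024),("rear a",(704,81),.024),("rear b",(705,204),.024),
 ("pad rear a",(740,123),.042),("pad rear b",(740,147),.042),("blade/handle",(443,137),.036),("tip",(305,137),.036),("saddle",(167,409),.019),("wide",(682,358),.02),
 ("jar1",(428,408),.08),("jar2",(15,15),.08)]:
    print(n,at(s,c(*p),z))
a=s['color'].astype(int)
hsv=cv2.cvtColor(s['color'],cv2.COLOR_RGB2HSV)
print(hsv[150:176:3,430],hsv[284,190:210])
```

```text
Traceback (most recent call last):
  File "h.py", line 18, in at
    d=ray(s,uv);o=np.array(s['origin']);return o+d*(z-o[2])/d[2]
                                                            ~^^^
IndexError: invalid index to scalar variable.
```

Run:
```python
from h import *
for n in("top","wrist"):
    s=ctrl.snapshot(n);print({k:v for k,v in s.items() if k!='color'})
```

```text
{'camera_matrix': array([[578.18452597,   0.        , 320.73568032],
       [  0.        , 578.18452597, 230.90505997],
       [  0.        ,   0.        ,   1.        ]]), 'k1': -0.06440237387049068, 'origin': array([0.40029016, 0.02474229, 1.14068617]), 'rotation': array([-1.75764715e+02,  9.21181510e-02, -9.09428833e+01]), 'shot': 4}
{'camera_matrix': array([[402.08126323,   0.        , 311.69613046],
       [  0.        , 402.08126323, 244.73751433],
       [  0.        ,   0.        ,   1.        ]]), 'k1': -0.039479326434650755, 'hand_eye': array([[ 1.32677863e-03, -9.65235593e-01, -2.61378060e-01,
         7.08610280e-02],
       [ 9.99997922e-01,  1.68525228e-03, -1.14734040e-03,
        -3.01829981e-04],
       [ 1.54794176e-03, -2.61375994e-01,  9.65235823e-01,
        -1.58342743e-01],
       [ 0.00000000e+00,  0.00000000e+00,  0.00000000e+00,
         1.00000000e+00]]), 'shot': 5}
```

Rotation is given as rpy in degrees.

```bash
python3 - <<'E'
t=open('h.py').read()
t=t.replace("    if save:","    if np.shape(s['rotation'])==(3,): s['rotation']=R.from_euler('xyz',s['rotation'],degrees=True).as_matrix()\n    if save:")
open('h.py','w').write(t)
E
python3 - <<'E'
from h import *
np.set_printoptions(precision=4,suppress=True)
s=snap("top"); c=lambda x,y:(120+x*.45,100+y*.45)
for n,p,z in [("steel L",(388,80),.024),("steel R",(388,204),.024),("rear a",(704,81),.024),("rear b",(705,204),.024),
 ("pad rear a",(740,123),.042),("pad rear b",(740,147),.042),("blade/handle",(443,137),.036),("tip",(305,137),.036),("saddle",(167,409),.019),("wide",(682,358),.02),
 ("jar1",(428,408),.08),("jar2",(15,15),.08)]:
    print(n,at(s,c(*p),z))
s2=snap("side")
for uv in[(130+240/1.55,100+465/1.55)]: print(at(s2,uv,.019))
E
```

```text
steel L [0.6708 0.0734 0.024 ]
steel R [0.5602 0.0748 0.024 ]
rear a [ 0.6656 -0.2063  0.024 ]
rear b [ 0.5557 -0.2034  0.024 ]
pad rear a [ 0.6238 -0.2328  0.042 ]
pad rear b [ 0.6027 -0.232   0.042 ]
blade/handle [0.6165 0.0256 0.036 ]
tip [0.6186 0.1459 0.036 ]
saddle [0.3841 0.2705 0.019 ]
wide [ 0.4212 -0.1798  0.02  ]
jar1 [0.3825 0.0416 0.08  ]
jar2 [0.7202 0.3879 0.08  ]
[0.3808 0.2761 0.019 ]
```

```bash
cat >> h.py <<'E'
def go(p,rpy,now=None,nowrpy=None):
    o=ctrl.get_obs();p0=o['tool_pos'] if now is None else np.array(now)
    r0=R.from_euler('xyz',o['orientation'] if nowrpy is None else nowrpy,degrees=True)
    r=r0.inv()*R.from_euler('xyz',rpy,degrees=True)
    print('t',round(o['clock'],2),'turn',r.as_rotvec().round(4),'deg',round(np.degrees(r.magnitude()),1),'shift cm',(r0.inv().apply(np.array(p)-p0)*100).round(2))
E
python3 -c "
from h import *
go((.609,-.29,.13),(180,0,-91))"
```

```text
t 0.75 turn [-0.     -0.     -1.3135] deg 75.3 shift cm [-52.27  24.86   9.66]
```

Call:
play_rows(commands=[[[0,0,-1.3135,-52.3,24.9,9.7,0],[0,0,-1.3135,-52.3,24.9,9.7,0],[0,0,-1.3135,-52.3,24.9,9.7,0],[0,0,-1.3135,-52.3,24.9,9.7,0],[0,0,-1.3135,-52.3,24.9,9.7,0],[0,0,-1.3135,-52.3,24.9,9.7,0],[0,0,-1.3135,-52.3,24.9,9.7,0],[0,0,-1.3135,-52.3,24.9,9.7,0]]])

```text
clock: 1.42
tool_pos: [0.4164, -0.4464, 0.1716]
orientation: [-180.0, -0.0, -108.6]
force: [-0.2, -0.5, 0.2]
opening: 0.0401
gripper_force: 0.0
```

```bash
python3 -c "
from h import *
go((.609,-.29,.13),(180,0,-91))"
```

```text
t 1.42 turn [-6.000e-04 -3.000e-04 -3.073e-01] deg 17.6 shift cm [-20.97 -13.26   4.16]
```

Call:
play_rows(commands=[[[0,0,-0.307,-21,-13.3,4.2,0],[0,0,-0.307,-21,-13.3,4.2,0],[0,0,-0.307,-21,-13.3,4.2,0],[0,0,-0.307,-21,-13.3,4.2,0],[0,0,-0.307,-21,-13.3,4.2,0],[0,0,-0.307,-21,-13.3,4.2,0],[0,0,-0.307,-21,-13.3,4.2,0],[0,0,-0.307,-21,-13.3,4.2,0]]])

```text
clock: 2.08
tool_pos: [0.6106, -0.2904, 0.1283]
orientation: [179.9, 0.0, -91.2]
force: [-0.7, -0.4, -0.1]
opening: 0.0002
gripper_force: 0.0
```

```bash
python3 -c "
from h import *
np.set_printoptions(precision=4,suppress=True)
s=snap('wrist','w1.png')
go((.609,-.26,.03),(180,0,-91))
print(ctrl.get_obs()['tool_pos'],ctrl.get_obs()['orientation'])
for k in ('paddle','paddle_end','board'):print(k,[(np.array(d['bbox']).round(),d['conf']) for d in ctrl.find_in(s,k)[:2]])
"
```

```text
t 2.13 turn [ 0.0012  0.0002 -0.0046] deg 0.3 shift cm [-3.15  0.11  9.88]
[ 0.6095 -0.2915  0.1288] [179.9323   0.0087 -91.2663]
paddle [(array([308., 358.,   5.,  35.]), 0.44)]
paddle_end []
board []
```

View pics/w1.png

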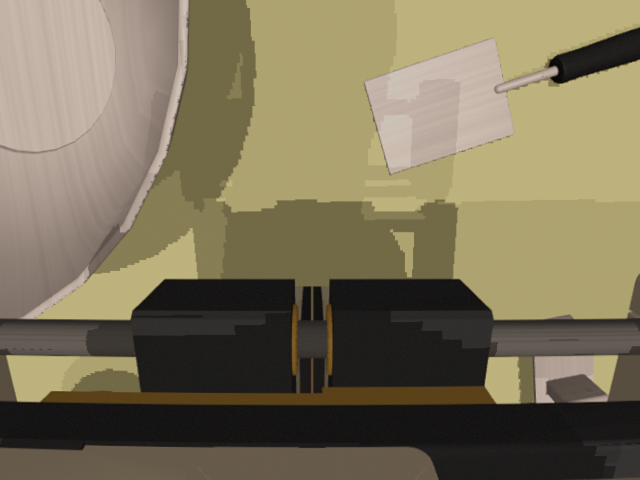

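The wrist view looks backwards: the fingers are at the bottom, the spatula is at (440,105), and a large steel pot rim is on the left at u<190. I'll check the pot's clearance in the full top view.

```bash
python3 -c "
from h import *
np.set_printoptions(precision=3,suppress=True)
s=snap('top','t1.png')
# candidate pan rim points from wrist img: need wrist pose
w=snap('wrist')
for uv in [(187,10),(160,170),(85,280),(20,318)]:
  for z in (.03,.08): print(uv,z,at(w,uv,z),proj(s,at(w,uv,z)))
"
```

```text
(187, 10) 0.03 [ 0.677 -0.438  0.03 ] [553.648 128.786]
(187, 10) 0.08 [ 0.663 -0.424  0.08 ] [557.054 129.443]
(160, 170) 0.03 [ 0.703 -0.346  0.03 ] [507.18 116.15]
(160, 170) 0.08 [ 0.685 -0.35   0.08 ] [517.86  118.764]
(85, 280) 0.03 [ 0.765 -0.273  0.03 ] [469.121  86.046]
(85, 280) 0.08 [ 0.734 -0.291  0.08 ] [485.724  93.3  ]
(20, 318) 0.03 [ 0.818 -0.245  0.03 ] [453.991  60.137]
(20, 318) 0.08 [ 0.777 -0.268  0.08 ] [472.9    71.345]
```

View pics/t1.png

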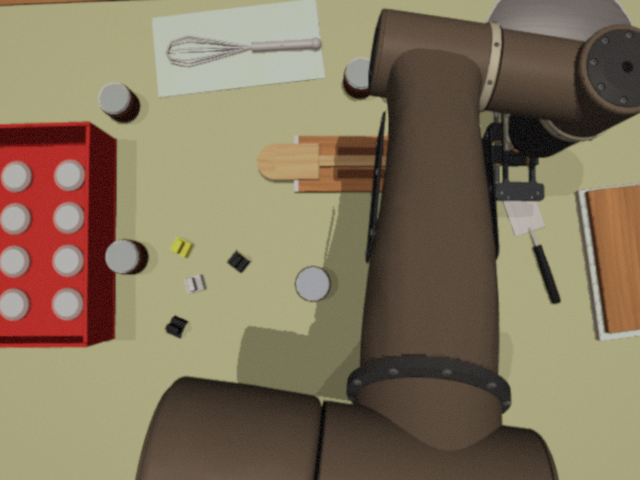

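The pot lies at x>0.72, so it clears the gripper body (x<0.71). I'll descend behind the paddle end.

Call:
play_rows(commands=[[[0,0,0,-3.5,0.1,3,0],[0,0,0,-3.5,0.1,6,0],[0,0,0,-3.5,0.1,9.0,0],[0,0,0,-3.5,0.1,9.8,0],[0,0,0,-3.5,0.1,9.8,0]]])

```text
clock: 2.8
tool_pos: [0.6068, -0.2579, 0.0294]
orientation: [179.7, 0.0, -91.4]
force: [0.3, 0.3, -0.8]
opening: 0.0006
gripper_force: 0.0
```

```bash
python3 -c "
from h import *
np.set_printoptions(precision=4,suppress=True)
s=snap('side','s1.png');t=snap('top')
o=ctrl.get_obs();print(o['tool_pos'],o['orientation'],o['force'])
for n,z in ((s,'side'),(t,'top')):
  for k in ('paddle','board'):print(z,k,[(np.array(d['bbox']).round(),d['conf']) for d in ctrl.find_in(n,k)[:2]])
cv2.imwrite('pics/s1c.png',cv2.resize(s['color'][90:290,180:400,::-1],None,fx=3,fy=3,interpolation=cv2.INTER_CUBIC)[:600])
for p in [(.6132,-.2324,.033),(.6155,.0741,.024),(.6,.0,.042)]: print(proj(s,p),proj(t,p))
"
```

```text
[ 0.6096 -0.2585  0.0328] [-179.9359   -0.0404  -91.3979] [0.4937 0.0989 0.5138]
side paddle [(array([207., 130., 138., 136.]), 0.81), (array([221., 135., 136., 124.]), 0.24)]
side board [(array([222., 134., 135., 125.]), 0.71)]
top paddle [(array([256., 142., 196.,  40.]), 0.88)]
top board [(array([292., 133., 146.,  58.]), 0.89)]
[344.1975 133.7807] [451.9766 161.6604]
[245.5582 235.5483] [294.6068 163.7602]
[277.9848 205.7426] [332.8163 169.2997]
```

View pics/s1c.png

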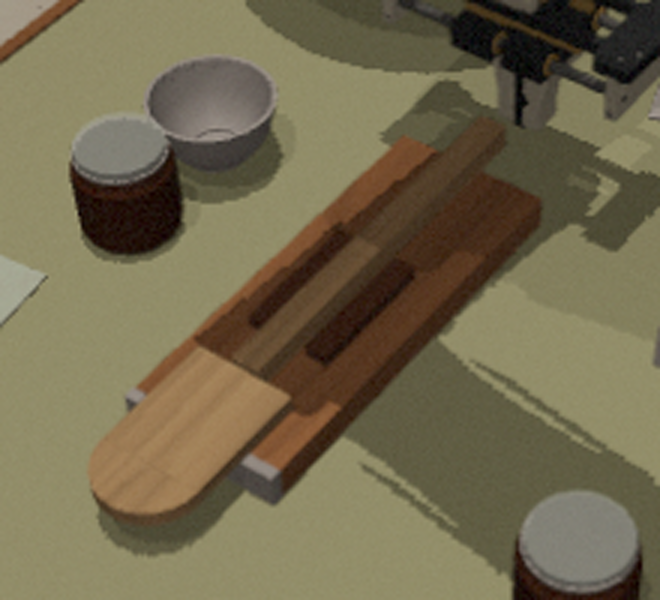

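The side view shows the fingers right behind the handle end (crop (505,125)), with the paddle undisturbed. I'll push about 35 mm net.

Call:
play_rows(commands=[[[0,0,0,-0.8,-0.2,0,0],[0,0,0,-1.6,-0.2,0,0],[0,0,0,-2.2,-0.2,0,0],[0,0,0,-2.9,-0.2,0,0],[0,0,0,-3.6,-0.2,0,0],[0,0,0,-4.3,-0.2,0,0],[0,0,0,-4.9,-0.2,0,0],[0,0,0,-4.9,-0.2,0,0]]])

```text
clock: 3.77
tool_pos: [0.6121, -0.207, 0.0314]
orientation: [180.0, 0.0, -91.3]
force: [-0.7, -0.6, -0.1]
opening: 0.0006
gripper_force: 0.0
```

```bash
cat > chk.py <<'E'
from h import *
import sys
np.set_printoptions(precision=4,suppress=True)
o=ctrl.get_obs();t=snap('top');b=[d['bbox'] for d in ctrl.find_in(t,'paddle')[:1]]
s=snap('side');c=[d['bbox'] for d in ctrl.find_in(s,'paddle')[:1]]
print(round(o['clock'],2),o['tool_pos'],o['orientation'],o['force'])
print('top',np.array(b).round(1),'side',np.array(c).round(1))
# blade tip pixel by wood colour along the paddle's axis in the top view
h=cv2.cvtColor(t['color'],cv2.COLOR_RGB2HSV).astype(int);row=h[156:166,200:300].mean(0)
m=(row[:,1]>105)|(abs(row[:,0]-28)>5)
hs=[at(t,(200+np.argmax(row[:,0]<22),161),.033)[1]]
print('tip y',hs,'px',200+np.argmax(row[:,0]<22),row[::12].round().tolist() if len(sys.argv)>1 else '')
cv2.imwrite('pics/last.png',s['color'][:,:,::-1])
E
python3 chk.py v
```

```text
3.77 [ 0.6121 -0.207   0.0314] [179.9834   0.0261 -91.3195] [-0.6989 -0.5733 -0.1188]
top [[240.6 144.8 185.5  36.6]] side [[191.8 140.3 145.3 141.4]]
tip y [np.float64(0.18369062840141706)] px 238 [[28.0, 62.0, 179.0], [28.0, 62.0, 179.0], [27.0, 62.0, 180.0], [27.0, 62.0, 179.0], [18.0, 104.0, 189.0], [18.0, 102.0, 190.0], [18.0, 102.0, 190.0], [18.0, 101.0, 190.0], [16.0, 116.0, 140.0]]
```

Call:
play_rows(commands=[[[0,0,0,-0.25,0,0,0],[0,0,0,-0.25,0,0,0],[0,0,0,0.2,0,0,0],[0,0,0,0.2,0,0,0],[0,0,0,-0.5,0,0,0],[0,0,0,-0.5,0,0,0],[0,0,0,-0.05,0,0,0],[0,0,0,-0.05,0,0,0]]])

```text
clock: 4.63
tool_pos: [0.6122, -0.2084, 0.0316]
orientation: [-180.0, -0.0, -91.4]
force: [0.4, -0.7, -0.4]
opening: 0.0003
gripper_force: 0.0
```

```bash
python3 chk.py
```

```text
4.63 [ 0.6122 -0.2084  0.0316] [-179.9945   -0.0023  -91.3601] [ 0.4486 -0.6638 -0.4142]
top [[235.6 144.4 190.8  36.7]] side [[191.5 145.6 142.5 135.3]]
tip y [np.float64(0.18758833355426985)] px 236
```

Call:
play_rows(commands=[[[0,0,0,-0.7,0,0,0],[0,0,0,-0.7,0,0,0],[0,0,0,-0.2,0,0,0],[0,0,0,-0.2,0,0,0],[0,0,0,-0.95,0,0,0],[0,0,0,-0.95,0,0,0],[0,0,0,-0.5,0,0,0],[0,0,0,-0.5,0,0,0]]])

```text
clock: 5.5
tool_pos: [0.6123, -0.2034, 0.0315]
orientation: [180.0, -0.0, -91.4]
force: [-0.5, 0.1, -0.8]
opening: 0.0006
gripper_force: 0.0
```

```bash
python3 chk.py
```

```text
5.5 [ 0.6123 -0.2034  0.0315] [179.9998  -0.0034 -91.3593] [-0.5484  0.1126 -0.8324]
top [[233.5 143.4 191.1  35.1]] side [[186.6 145.2 145.4 137.2]]
tip y [np.float64(0.19148686103937218)] px 234
```

Call:
play_rows(commands=[[[0,0,0,-0.7,0,0,0],[0,0,0,-0.7,0,0,0],[0,0,0,-0.2,0,0,0],[0,0,0,-0.2,0,0,0],[0,0,0,-0.95,0,0,0],[0,0,0,-0.95,0,0,0],[0,0,0,-0.5,0,0,0],[0,0,0,-0.5,0,0,0]]])

```text
clock: 6.37
tool_pos: [0.6124, -0.1984, 0.0316]
orientation: [180.0, -0.0, -91.4]
force: [-0.5, -0.2, 0.1]
opening: 0.0001
gripper_force: 0.0
```

```bash
python3 chk.py
```

```text
6.37 [ 0.6124 -0.1984  0.0316] [179.9998  -0.0037 -91.3562] [-0.5385 -0.1514  0.1182]
top [] side [[184.8 144.8 146.9 140.5]]
tip y [np.float64(0.19733623574597567)] px 231
```

Call:
play_rows(commands=[[[0,0,0,-0.7,0,0,0],[0,0,0,-0.7,0,0,0],[0,0,0,-0.2,0,0,0],[0,0,0,-0.2,0,0,0],[0,0,0,-0.95,0,0,0],[0,0,0,-0.95,0,0,0],[0,0,0,-0.5,0,0,0],[0,0,0,-0.5,0,0,0]]])

```text
clock: 7.23
tool_pos: [0.6125, -0.1934, 0.0315]
orientation: [-180.0, -0.0, -91.4]
force: [-0.1, -0.1, -0.0]
opening: 0.0006
gripper_force: 0.0
```

```bash
python3 chk.py
```

```text
7.23 [ 0.6125 -0.1934  0.0315] [-179.9987   -0.0022  -91.3603] [-0.0747 -0.0892 -0.0009]
top [[229.  144.7 191.1  33.1]] side [[185.3 144.6 143.3 142.6]]
tip y [np.float64(0.20123690233814057)] px 229
```

Call:
play_rows(commands=[[[0,0,0,-0.7,0,0,0],[0,0,0,-0.7,0,0,0],[0,0,0,-0.2,0,0,0],[0,0,0,-0.2,0,0,0],[0,0,0,-0.95,0,0,0],[0,0,0,-0.95,0,0,0],[0,0,0,-0.5,0,0,0],[0,0,0,-0.5,0,0,0]]])

```text
clock: 8.1
tool_pos: [0.6126, -0.1884, 0.0316]
orientation: [-180.0, -0.0, -91.4]
force: [-0.5, 0.2, 0.6]
opening: 0.0005
gripper_force: 0.0
```

```bash
python3 chk.py; python3 -c "
import cv2
a=cv2.imread('pics/last.png');cv2.imwrite('pics/s2c.png',cv2.resize(a[110:310,160:380],None,fx=3,fy=3,interpolation=cv2.INTER_CUBIC)[:600])"
```

```text
8.1 [ 0.6126 -0.1884  0.0316] [-179.9983   -0.0038  -91.3593] [-0.5306  0.1709  0.6216]
top [[229.  141.3 186.5  38.7]] side [[180.8 146.3 150.2 140.9]]
tip y [np.float64(0.2070895751946776)] px 226
```

View pics/s2c.png

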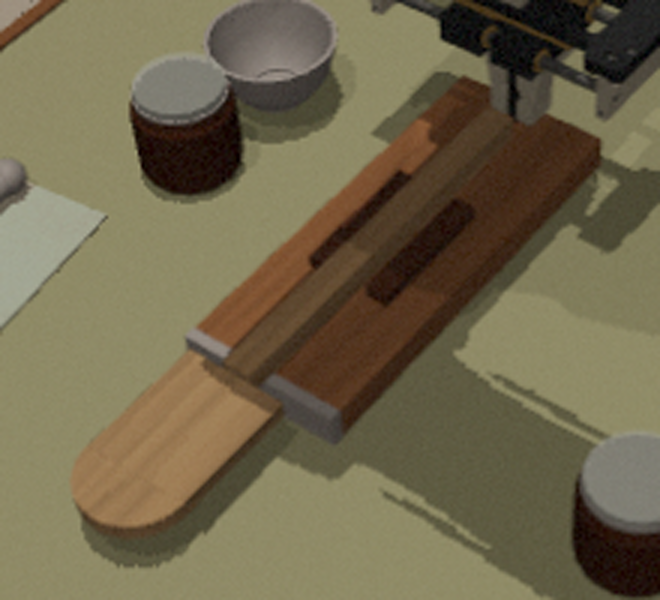

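Still level: the shadow gap shows under the blade, and the handle end sits at the fingers. I'll continue.

Call:
play_rows(commands=[[[0,0,0,-0.7,0,0,0],[0,0,0,-0.7,0,0,0],[0,0,0,-0.2,0,0,0],[0,0,0,-0.2,0,0,0],[0,0,0,-0.95,0,0,0],[0,0,0,-0.95,0,0,0],[0,0,0,-0.5,0,0,0],[0,0,0,-0.5,0,0,0]]])

```text
clock: 8.97
tool_pos: [0.6127, -0.1834, 0.0315]
orientation: [-180.0, -0.0, -91.4]
force: [0.9, 0.2, 0.0]
opening: 0.0005
gripper_force: 0.0
```

```bash
python3 chk.py
```

```text
8.97 [ 0.6127 -0.1834  0.0315] [-179.998    -0.0027  -91.3636] [0.9086 0.2104 0.0195]
top [[226.5 141.6 186.1  34.5]] side [[179.4 152.  148.1 136.2]]
tip y [np.float64(0.21099250036264133)] px 224
```

Call:
play_rows(commands=[[[0,0,0,-0.7,0,0,0],[0,0,0,-0.7,0,0,0],[0,0,0,-0.2,0,0,0],[0,0,0,-0.2,0,0,0],[0,0,0,-0.95,0,0,0],[0,0,0,-0.95,0,0,0],[0,0,0,-0.5,0,0,0],[0,0,0,-0.5,0,0,0]]])

```text
clock: 9.83
tool_pos: [0.6129, -0.1783, 0.0315]
orientation: [-180.0, -0.0, -91.4]
force: [0.5, 0.2, -0.9]
opening: 0.0001
gripper_force: 0.0
```

```bash
python3 chk.py
```

```text
9.83 [ 0.6129 -0.1783  0.0315] [-179.9983   -0.0023  -91.3579] [ 0.4645  0.2207 -0.8903]
top [[224.7 142.9 187.2  35.8]] side [[174.4 150.  151.3 144.9]]
tip y [np.float64(0.21684865106073412)] px 221
```

Call:
play_rows(commands=[[[0,0,0,-0.7,0,0,0],[0,0,0,-0.7,0,0,0],[0,0,0,-0.2,0,0,0],[0,0,0,-0.2,0,0,0],[0,0,0,-0.95,0,0,0],[0,0,0,-0.95,0,0,0],[0,0,0,-0.5,0,0,0],[0,0,0,-0.5,0,0,0]]])

```text
clock: 10.7
tool_pos: [0.613, -0.1734, 0.0316]
orientation: [-180.0, -0.0, -91.4]
force: [-0.8, -0.1, -0.7]
opening: 0.0003
gripper_force: 0.0
```

```bash
python3 chk.py
```

```text
10.7 [ 0.613  -0.1734  0.0316] [-179.9996   -0.0035  -91.3581] [-0.7793 -0.1222 -0.6544]
top [[221.  142.4 187.5  39.2]] side [[177.6 139.  147.9 160.4]]
tip y [np.float64(0.22075395493349678)] px 219
```

```bash
python3 chk.py; python3 chk.py;python3 -c "
import cv2
a=cv2.imread('pics/last.png');cv2.imwrite('pics/s3c.png',cv2.resize(a[110:310,160:380],None,fx=3,fy=3,interpolation=cv2.INTER_CUBIC)[:600])"
```

```text
10.9 [ 0.6129 -0.1732  0.0315] [-179.9995    0.0022  -91.3874] [0.0886 0.4289 0.5898]
top [[222.4 141.8 187.6  37.8]] side [[175.7 137.8 148.1 166.2]]
tip y [np.float64(0.21684865106073412)] px 221 
11.1 [ 0.6129 -0.1731  0.0315] [179.9967   0.0005 -91.3798] [-0.3473 -0.7292  0.234 ]
top [[222.9 139.9 183.5  40.4]] side [[176.3 141.9 145.9 161.2]]
tip y [np.float64(0.21684865106073412)] px 221
```

View pics/s3c.png

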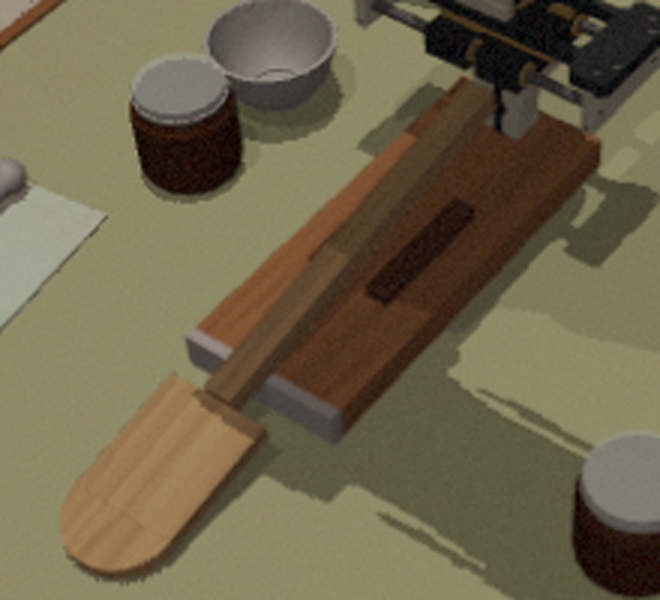

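The paddle has tipped and stays tipped: the blade tip rests on the table at crop (110,570) and the handle rear is raised, with the fingers clear behind it. Next I'll back off, rise and go to the saddle.

Call:
play_rows(commands=[[[0,0,0,3,0,0,4],[0,0,0,5,0,0,4],[0,0,0,5.5,0,-4,4],[0,0,0,5.5,0,-8,4],[0,0,0.15,5.5,0,-12,4],[0,0,0.27,5.5,0,-16,4],[0,0,0.39,5.5,2,-20,4],[0,0,0.51,3,4,-20,4]]])

```text
clock: 11.97
tool_pos: [0.5757, -0.2053, 0.2391]
orientation: [-179.4, 0.1, -120.4]
force: [2.2, 1.9, 2.3]
opening: 0.0394
gripper_force: 0.0
```

```bash
python3 -c "
from h import *
go((.383,.272,.2),(180,0,17))"
```

```text
t 11.97 turn [-0.0076 -0.0121 -2.3988] deg 137.4 shift cm [-31.38  40.84   3.53]
```

The turn went the other way, so the half-turn-equivalent grasp yaw (−163°) is closer.

```bash
python3 -c "
from h import *
go((.383,.272,.17),(180,0,-163))"
```

```text
t 11.97 turn [-0.0096  0.0061  0.7428] deg 42.6 shift cm [-31.37  40.87   6.53]
```

Call:
play_rows(commands=[[[0,0,0.74,-31.4,40.9,3,4],[0,0,0.74,-31.4,40.9,3,4],[0,0,0.74,-31.4,40.9,3,4],[0,0,0.74,-31.4,40.9,3,4],[0,0,0.74,-31.4,40.9,3,4],[0,0,0.74,-31.4,40.9,3,4],[0,0,0.74,-31.4,40.9,3,4],[0,0,0.74,-31.4,40.9,3,4]]])

```text
clock: 12.63
tool_pos: [0.4548, 0.0824, 0.214]
orientation: [180.0, 0.0, -162.7]
force: [0.5, 1.0, 0.8]
opening: 0.0398
gripper_force: 0.0
```

```bash
python3 -c "
from h import *
go((.383,.272,.17),(180,0,-163))"
```

```text
t 12.63 turn [0.0003 0.0008 0.0046] deg 0.3 shift cm [ 1.23 20.24  4.4 ]
```

Call:
play_rows(commands=[[[0,0,0.005,1.2,20.2,4.4,4],[0,0,0.005,1.2,20.2,4.4,4],[0,0,0.005,1.2,20.2,4.4,4],[0,0,0.005,1.2,20.2,4.4,4],[0,0,0.005,1.2,20.2,4.4,4],[0,0,0.005,1.2,20.2,4.4,4],[0,0,0.005,1.2,20.2,4.4,4]]])

```text
clock: 13.22
tool_pos: [0.3823, 0.2716, 0.1694]
orientation: [-180.0, -0.0, -162.5]
force: [-0.2, 0.7, -0.6]
opening: 0.0403
gripper_force: 0.0
```

```bash
python3 -c "
from h import *
np.set_printoptions(precision=4,suppress=True)
s=snap('wrist','w2.png');o=ctrl.get_obs();print(o['tool_pos'],o['orientation'],s['origin'])
for d in ctrl.find_in(s,'saddle')[:4]:
  b=d['bbox'];print(np.array(b).round(),d['conf'],at(s,(b[0]+b[2]/2,b[1]+b[3]/2),.02))
"
```

```text
[0.3829 0.2706 0.1697] [-179.9737   -0.0295 -162.5764] [0.3149 0.2502 0.3278]
[165. 217.  66.  61.] 0.96 [0.4237 0.1887 0.02  ]
[361. 114.  61.  58.] 0.83 [0.3017 0.3079 0.02  ]
[293. 211.  47.  46.] 0.78 [0.3852 0.2762 0.02  ]
[292. 288.  53.  33.] 0.68 [0.4417 0.2954 0.02  ]
```

View pics/w2.png

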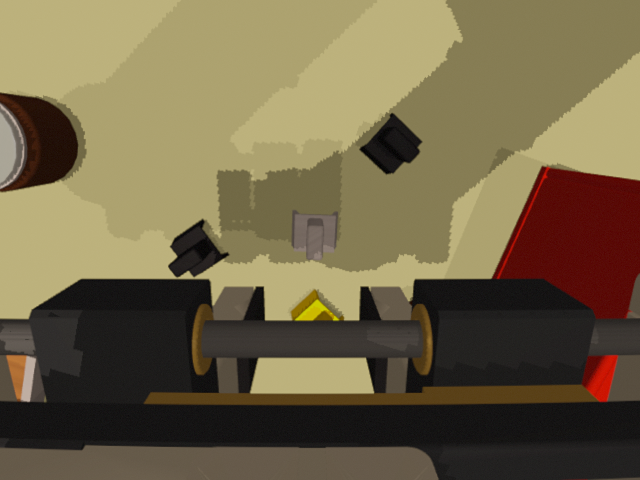

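The small saddle is at (315,235), with its tab standing almost along the image vertical, so it is nearly aligned with the tool. Yellow is ahead at (315,305) and the blacks are to the sides. I'll refine numerically.

```bash
python3 -c "
from h import *
np.set_printoptions(precision=4,suppress=True,linewidth=200)
s=snap('wrist');a=s['color']
h=cv2.cvtColor(a,cv2.COLOR_RGB2HSV);sub=h[200:270,282:350]
m=((sub[:,:,1]<45)|(sub[:,:,0]>100)|(sub[:,:,0]<8)).astype(np.uint8)
m=cv2.morphologyEx(m,cv2.MORPH_OPEN,np.ones((2,2),np.uint8))
for r in m[::2]: print(''.join('#' if v else '.' for v in r[::1]))
print('V');
for r in (220,228,236,244,252): print(r,h[r,292:340,2])
print(s['origin'],[at(s,p,z) for p,z in (((315,258),.049),((315,225),.049),((315,212),.019))])
"
```

```text
....................................................................
....................................................................
....................................................................
....................................................................
....................................................................
....................................................................
....................................................................
....................................................................
....................................................................
....................................................................
....................................................................
....................................................................
....................................................................
....................................................................
....................................................................
.................................................................
[... 1729 characters left out ...]
  82  98 116 118 118 117 117 117 118 117 119 117 118 116 100 104 114 118 119 120 121 121 121 120 119 117 116 114 114 107  97 112 116 116 116 116 115 117 116 116 117 116  89  89 122]
244 [134 125  94  82 101 115 118 118 118 116 118 118 118 118 117 118 116 100 104 112 116 118 118 120 120 119 120 120 121 120 118 114 108 110 131 136 123 119 119 117 118 117 116 118 106  95 112 131]
252 [133 134 133 134 134 133 134 133 134 134 134 133 134 135 134 134 122 108 109 116 115 116 119 131 136 136 126 121 119 119 117 111 106 116 131 135 135 134 135 135 134 135 134 135 134 134 134 134]
[0.3157 0.2486 0.3282] [array([0.3967, 0.276 , 0.049 ]), array([0.3734, 0.2686, 0.049 ]), array([0.3697, 0.2676, 0.019 ])]
```

```bash
python3 -c "
from h import *
np.set_printoptions(precision=4,suppress=True,linewidth=200)
s=snap('wrist');o=ctrl.get_obs()
p=at(s,(317.6,228),.049);q=at(s,(316.4,252),.049);d=q-p;print(p,q,np.degrees(np.arctan2(d[1],d[0])),o['orientation'])
# predicted tab top corners for the hypothesis
c=(at(s,(317.7,225.5),.049)+at(s,(316.2,258),.049))/2;print(c)
a=o['orientation'][2]
go((c[0],c[1],.024),(180,0,np.degrees(np.arctan2(d[1],d[0]))-180))
"
```

```text
[0.3752 0.2707 0.049 ] [0.3925 0.2752 0.049 ] 14.769704244289837 [ 179.9877    0.0153 -162.7772]
[0.3852 0.2733 0.049 ]
t 13.42 turn [0.0002 0.0003 0.0428] deg 2.5 shift cm [-0.25  0.35 14.61]
```

Call:
play_rows(commands=[[[0,0,0.043,-0.25,0.35,4,4],[0,0,0.043,-0.25,0.35,8,4],[0,0,0.043,-0.25,0.35,12,4],[0,0,0.043,-0.25,0.35,14.5,4],[0,0,0.043,-0.25,0.35,14.5,4],[0,0,0.043,-0.25,0.35,14.5,0.5],[0,0,0.043,-0.25,0.35,14.5,0.5],[0,0,0.043,-0.25,0.35,14.5,0.5]]])

```text
clock: 14.08
tool_pos: [0.3859, 0.2752, 0.0269]
orientation: [179.9, 0.2, -165.2]
force: [-0.3, 0.7, 0.3]
opening: 0.0252
gripper_force: 0.0
```

Call:
play_rows(commands=[[[0,0,0,0,0,0,0.5],[0,0,0,0,0,0,0.5],[0,0,0,0,0,-3,0.5],[0,0,0,0,0,-7,0.5],[0,0,0,0,0,-11,0.5],[0,0,0,0,0,-14,0.5],[0,0,0,0,0,-14,0.5]]])

```text
clock: 14.67
tool_pos: [0.3872, 0.277, 0.1722]
orientation: [179.6, 0.6, -165.1]
force: [0.9, 1.7, -1.1]
opening: 0.0116
gripper_force: 30.0
```

```bash
python3 -c "
from h import *
np.set_printoptions(precision=4,suppress=True)
w=snap('wrist','w3.png');t=snap('top','t3.png');s=snap('side','s3.png')
o=ctrl.get_obs();print(o['tool_pos'],o['orientation'],o['opening'],o['gripper_force'],o['clock'])
a=cv2.resize(w['color'][180:340,200:440,::-1],(400,267));b=cv2.resize(t['color'][120:200,200:320,::-1],(400,267),interpolation=cv2.INTER_CUBIC);c=cv2.resize(s['color'][200:320,150:330,::-1],(400,267),interpolation=cv2.INTER_CUBIC);d=cv2.resize(t['color'][120:200,320:440,::-1],(400,267),interpolation=cv2.INTER_CUBIC)
cv2.imwrite('pics/m3.png',np.vstack([np.hstack([a,c]),np.hstack([b,d])]))
"
```

```text
[0.3845 0.2742 0.1654] [ 179.9078    0.0561 -165.1816] 0.012072701790750468 29.998615980148315 14.8167
```

View pics/m3.png

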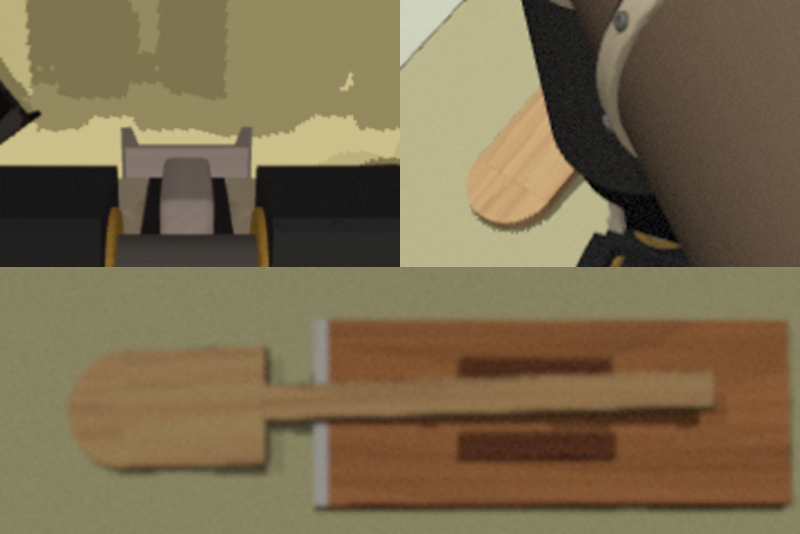

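The saddle is held square (top left of the montage). The top view shows the paddle tipped, with its handle crossing the steel edge at montage x≈315, slightly yawed. I'll measure the handle line and the edge numerically.

```bash
python3 -c "
from h import *
np.set_printoptions(precision=4,suppress=True,linewidth=220)
a=cv2.cvtColor(cv2.imread('pics/t3.png'),cv2.COLOR_BGR2RGB);s=snap('top')
h=cv2.cvtColor(a,cv2.COLOR_RGB2HSV).astype(int)
for u in (286,290,297,310,325,350,370,390,404):
  c=a[146:176,u-1:u+2].astype(int).mean(1); print(u,'R',c[:,0].round().astype(int));print('     G',c[:,1].round().astype(int))
print('steel rows R-B', [(v,(a[v-1:v+2,286:306,0].astype(int)-a[v-1:v+2,286:306,2]).mean(0).round().astype(int)) for v in (140,146,180,186)])
"
```

```text
286 R [134 132 132 132 132 132 133 130 128 127 136 143 143 139 136 139 142 143 138 112  77  67  84 110 128 131 133 132 132 132]
     G [131 129 129 129 129 128 129 127 121 111 111 113 114 110 106 109 112 115 113  93  64  63  81 108 126 127 130 129 128 129]
290 R [134 134 135 134 135 133 134 131 123 122 133 140 143 137 136 140 143 143 131 104  70  66  75  91 114 132 134 133 134 133]
     G [131 131 131 132 132 130 131 127 115 103 105 112 113 108 106 110 113 113 106  85  58  62  73  88 112 129 130 131 131 131]
297 R [141 141 140 141 141 141 141 139 136 134 136 140 138 135 136 141 143 140 119  85  85 117 138 142 141 139 141 140 139 140]
     G [130 131 130 130 130 131 131 129 122 112 108 110 108 105 108 111 114 110  94  66  73 107 127 131 131 130 131 131 130 131]
310 R [125 127 127 126 127 128 127 127 129 133 135 135 135 134 139 144 144 137 111  73  74 106 125 130 129 127 124 121 120 119]
     G [ 83  84  84  83  83  84  82  85  94 102 107 106 105 105 109 114 114 109  88  55  49  70  82  85  86  83  81  80  77  76]
325 R [118 123 127 126 128 131 131 129 129 131 134 134 137 137 140 144 1
[... 912 characters left out ...]
46  52  72  84  87  82  80  80  81  81  83]
404 R [127 125 125 124 123 126 136 141 142 144 144 141 140 139 135 113  71  59  65  70  74  88 111 126 127 127 128 127 124 121]
     G [ 83  82  80  81  85  93 104 112 113 114 115 110 109 111 104  87  53  40  40  42  46  56  71  82  83  84  85  83  80  77]
steel rows R-B [(140, array([38, 36, 38, 38, 37, 37, 36, 31, 18,  9,  9, 13, 34, 63, 75, 74, 73, 72, 74, 74])), (146, array([37, 37, 36, 38, 36, 37, 36, 31, 15,  9,  9, 14, 36, 66, 77, 79, 77, 76, 76, 78])), (180, array([36, 37, 37, 38, 37, 36, 36, 30, 16, 10,  7, 13, 36, 66, 76, 77, 76, 77, 78, 77])), (186, array([37, 37, 36, 37, 38, 36, 37, 30, 15,  9,  9, 13, 39, 70, 79, 79, 80, 79, 78, 78]))]
```

```bash
python3 -c "
from h import *
np.set_printoptions(precision=4,suppress=True,linewidth=220)
s=snap('top')
E=at(s,(293.5+.5*0,160),.024);print('edge',E, at(s,(293.5,140),.024),at(s,(293.5,186),.024))
P=[]
for u,v in ((297,159.2),(310,159.05),(350,157.95),(370,156.95),(390,156.25)):
  z=.0422
  for _ in range(10): p=at(s,(u,v),z); z=.0422+.158*(E[1]-p[1])
  P.append(p);print(p)
P=np.array(P);f=np.polyfit(P[:,1],P[:,0],1);print('x=',f,'at edge',np.polyval(f,E[1]),'yaw dev deg',np.degrees(np.arctan(f[0])))
print('board',at(s,(293.5,140),.024)-at(s,(293.5,186),.024))
go((np.polyval(f,E[1]),E[1]-.02,.17),(180,0,-92))
"
```

```text
edge [0.623  0.0762 0.024 ] [0.6628 0.0757 0.024 ] [0.5716 0.0768 0.024 ]
[0.6206 0.0685 0.0434]
[0.6196 0.0435 0.0474]
[ 0.6181 -0.0326  0.0594]
[ 0.6182 -0.07    0.0653]
[ 0.6178 -0.1071  0.0712]
x= [0.0152 0.6192] at edge 0.62030639123117 yaw dev deg 0.8682279891015461
board [ 0.0912 -0.0011  0.    ]
t 14.92 turn [ 0.0002 -0.0016 -1.2772] deg 73.2 shift cm [-17.27 -27.05  -0.6 ]
```

```bash
cat > place.py <<'E'
from h import *
def pose(lift,along=-.001,dx=0,E=(.6203,.0757,.024),tilt=9,feet=.025,yaw=.87):
    a=np.radians(tilt);b=np.radians(yaw)
    d=np.array([np.sin(b)*np.cos(a),np.cos(b)*np.cos(a),-np.sin(a)]);z0=np.array([0,0,1.])
    n=z0-d*(z0@d);n/=np.linalg.norm(n)
    M=np.c_[-d,np.cross(-n,-d),-n]
    p=np.array(E)+n*(.002+feet+lift)+d*along+np.array([dx,0,0])
    return p,R.from_matrix(M).as_euler('xyz',degrees=True)
E
python3 -c "
from place import *
p,e=pose(.08);print(p,e);go(p,e)"
```

```text
[0.62053916 0.09144898 0.12983909] [-180.     -9.    -90.87]
t 14.92 turn [ 0.102   0.1328 -1.2941] deg 74.8 shift cm [-18.2  -23.64   3.41]
```

Call:
play_rows(commands=[[[0,0,-1.29,-18.2,-23.6,0,0.5],[0,0,-1.29,-18.2,-23.6,0,0.5],[0,0,-1.29,-18.2,-23.6,0,0.5],[0,0,-1.29,-18.2,-23.6,0,0.5],[0,0,-1.29,-18.2,-23.6,0,0.5],[0,0,-1.29,-18.2,-23.6,0,0.5],[0,0,-1.29,-18.2,-23.6,0,0.5],[0,0,-1.29,-18.2,-23.6,0,0.5]]])

```text
clock: 15.58
tool_pos: [0.6202, 0.0922, 0.1629]
orientation: [179.9, -0.1, -113.8]
force: [-0.1, 1.1, 0.5]
opening: 0.0115
gripper_force: 30.0
```

```bash
python3 -c "
from place import *
p,e=pose(.08);go(p,e)"
```

```text
t 15.58 turn [ 0.034   0.1532 -0.3995] deg 24.6 shift cm [ 0.05 -0.07  3.31]
```

Call:
play_rows(commands=[[[0.03,0.153,-0.33,0,0,1,0.5],[0.03,0.153,-0.33,0,0,2,0.5],[0.03,0.153,-0.33,0,0,2,0.5],[0.03,0.153,-0.33,0,0,2,0.5],[0.03,0.153,-0.33,0,0,2,0.5],[0.03,0.153,-0.33,0,0,2,0.5]]])

```text
clock: 16.08
tool_pos: [0.6193, 0.0939, 0.144]
orientation: [-179.8, -8.9, -95.3]
force: [0.9, -0.8, -0.3]
opening: 0.0114
gripper_force: 30.0
```

```bash
python3 -c "
from place import *
np.set_printoptions(precision=4,suppress=True,linewidth=220)
s=snap('wrist','w4.png')
o=ctrl.get_obs();print(o['tool_pos'],o['orientation'])
p,e=pose(.08);go(p,e)
a=s['color']
for v in (60,100,140,180,210,240,260):
  print(v,''.join('%4d'%x for x in a[v,260:370:3,1]))
# predicted handle centre rows
for L in (.06,.1,.14,.18,.2): print(L,proj(s,(.6203-.0152*L,.0757-L,.0422+.158*L)),proj(s,(.6303-.0152*L,.0757-L,.0422+.158*L)),proj(s,(.6103-.0152*L,.0757-L,.0422+.158*L)))
"
```

```text
[0.6195 0.0939 0.1446] [-179.7625   -8.8476  -95.3454]
t 16.13 turn [ 0.008   0.0025 -0.0772] deg 4.4 shift cm [ 0.01 -0.12  1.49]
60   60  57  61  61  58  89 118 129 134 133 130 127 132 135 134 131  81 107 106  57  54  55  55  51  54  60  61  74 107 110 113 112 108 109 112 113 113
100   58  56  53  56  55  51  53 122 122 128 134 129 125 132 136 134 132  77 107 105  52  57  57  53  53  56  54  53  60 101 100 101  98  96  98  99  98
140   93 100 101 102 103 103  97  96 122 125 124 125 128 123 132 136 135 133  80  99 100  96 100  99  96  98  97  90  93  99  99 100 102  97  94  96  97
180  100  99 100 101 102 103 102  96  94 116 122 126 124 126 123 129 136 137 136  83 103 100 101 101  98  95  95  92  92  96  99 100 102 103  97  91  95
210   99 102 100  99 100 101 102  99  91 104 119 122 126 125 127 122 130 135 134 136  62  99 102 103  99  96  94  92  96  96  95  98  98  99  99  95  94
240  171 171 172 171 172 174 173 173 173 173 160 121 125 132 134 124 124 132 137 133 127 103 155 155 155 155 156 154 155 130 120 121 122 119 156 155 155
260  122 122 161 161 108  68  69 111 118 119 118  93  81 103 104 100  93  93  87  85  85 100 106 100 100 100 100 100  73  69  68 100 100 100 100  99  99
0.06 [300.062  149.8389] [284.3889 151.3191] [315.7535 148.3688]
0.1 [294.5902  82.3679] [278.3121  83.9469] [310.8886  80.8088]
0.14 [288.7382  10.0781] [271.8519  11.7616] [305.6469   8.4272]
0.18 [282.5264 -66.8196] [265.0429 -65.0281] [300.0345 -68.5623]
0.2 [ 279.3002 -106.8311] [ 261.5286 -104.9853] [ 297.0978 -108.6184]
```

```bash
cat > wh.py <<'E'
from place import *
np.set_printoptions(precision=4,suppress=True,linewidth=220)
def hline(a,E=(.6203,.0757,.024)):
    s=snap('wrist');o=ctrl.get_obs();g=cv2.GaussianBlur(s['color'],(3,3),0)[:,:,1].astype(float);P=[]
    for v in a:
        def zero(side):  # strongest gradient near the predicted border
            u0=None
            for L in np.linspace(0,.2,401):
                q=proj(s,(E[0]+side*.01-.0152*L,E[1]-L,.0422+.158*L))
                if q[1]<=v: u0=q[0];break
            if u0 is None: return None
            us=np.arange(int(u0)-9,int(u0)+10);r=g[v,us];d=(np.diff(r))*side; d=np.clip(d,0,None) # wood brighter
            i=int(np.argmax(d));k=slice(max(i-1,0),i+2);return ((us[:-1]+.5)[k]*d[k]).sum()/d[k].sum()
        l,r=zero(1),zero(-1)
        if l is None or r is None: continue
        z=.045
        for _ in range(10): pl=at(s,(l,v),z);z=.0422+.158*(E[1]-pl[1])
        pr=at(s,(r,v),pl[2]);P.append(np.r_[(pl+pr)/2,np.linalg.norm(pl-pr)])
    P=np.array(P);print(P)
    f=np.polyfit(P[:,1],P[:,0],1);print('x at edge',np.polyval(f,E[1]),'yaw',np.degrees(np.arctan(f[0])))
    for u in (265,275,345,353,361):
        c=g[200:262,u-1:u+2].mean(1);b=s['color'][200:262,u,:].astype(int);sat=(b[:,0]-b[:,2])
        i=np.argmax(-np.diff(sat.astype(float)));print('col',u,'board->steel row',200+i+.5,at(s,(u,200.5+i),.024)[:2],sat[::3])
E
python3 -c "
from wh import *
hline(range(60,221,20))"
```

```text
[[ 0.6169 -0.0369  0.0602  0.0247]
 [ 0.6197 -0.0258  0.0584  0.0194]
 [ 0.6197 -0.0142  0.0566  0.0196]
 [ 0.6199 -0.0025  0.0547  0.0194]
 [ 0.6201  0.0096  0.0528  0.0192]
 [ 0.6202  0.0219  0.0508  0.0192]
 [ 0.6206  0.0345  0.0488  0.0191]
 [ 0.6205  0.0474  0.0468  0.0189]
 [ 0.6207  0.0607  0.0447  0.0189]]
x at edge 0.6215648898520485 yaw 1.554265578649042
col 265 board->steel row 230.5 [0.6507 0.0665] [115 114 114 116 116 113 114 115 115 116 110  26  28  28  38  63  63  50  48  49  59]
col 275 board->steel row 229.5 [0.6435 0.0664] [115 115 115 113 114 113 113 113 114 114  71  28  27  27  36  55  48  49  49  14  15]
col 345 board->steel row 224.5 [0.5932 0.0674] [113 111 110 110 110 112 108 110  98  27  28  27  38  60  42  42  42  42  41  21  16]
col 353 board->steel row 223.5 [0.5874 0.0672] [115 114 113 110 113 113 114 113  67  27  27  27  50  60  42  43  41  42  42  43  42]
col 361 board->steel row 223.5 [0.5817 0.0677] [115 116 115 116 114 115 112 114  34  27  27  27  58  60  50  42  41  42  42  41  43]
```

```bash
sed -i 's/E=(.6203,.0757,.024),tilt=9,feet=.025,yaw=.87/E=(.6210,.0765,.024),tilt=9,feet=.025,yaw=.8/' place.py; python3 -c "
from place import *
p,e=pose(.04);print(p,e);go(p,e)"
```

```text
[0.62113255 0.0859925  0.09033155] [-180.    -9.   -90.8]
t 16.18 turn [ 0.0076  0.0027 -0.0783] deg 4.5 shift cm [-0.08 -0.2   5.51]
```

Call:
play_rows(commands=[[[0.008,0.003,-0.078,-0.1,-0.2,2,0.5],[0.008,0.003,-0.078,-0.1,-0.2,4,0.5],[0.008,0.003,-0.078,-0.1,-0.2,5.5,0.5],[0.008,0.003,-0.078,-0.1,-0.2,5.5,0.5],[0.008,0.003,-0.078,-0.1,-0.2,5.5,0.5]]])

```text
clock: 16.6
tool_pos: [0.621, 0.0857, 0.0904]
orientation: [180.0, -9.1, -90.8]
force: [0.9, 0.3, 0.2]
opening: 0.0122
gripper_force: 30.0
```

```bash
python3 -c "
from wh import *
o=ctrl.get_obs();print(o['tool_pos'],o['orientation'],o['force'])
hline(range(60,221,20))
p,e=pose(.004);go(p,e)"
```

```text
[0.621  0.0857 0.0904] [179.973   -9.0834 -90.7773] [0.8887 0.2663 0.2437]
[[ 0.6173 -0.0273  0.0585  0.0237]
 [ 0.6175 -0.0183  0.0571  0.0238]
 [ 0.6176 -0.0092  0.0556  0.024 ]
 [ 0.6199  0.0001  0.0542  0.019 ]
 [ 0.6198  0.0096  0.0527  0.0191]
 [ 0.6201  0.0194  0.0511  0.0188]
 [ 0.6203  0.0293  0.0495  0.0189]
 [ 0.6204  0.0395  0.0479  0.0192]
 [ 0.6206  0.05    0.0463  0.0189]]
x at edge 0.6223647571135673 yaw 2.6798465363052726
col 265 board->steel row 247.5 [0.6476 0.0667] [114 114 115 115 114 116 116 116 117 114 115 116 115 113 115 114  50  21  20  20  20]
col 275 board->steel row 247.5 [0.6418 0.0668] [116 117 117 117 118 117 115 116 116 115 116 115 115 114 113 117  48  20  20  15  15]
col 345 board->steel row 245.5 [0.6008 0.0661] [115 114 114 113 116 113 115 113 115 115 116 116 116 115 115 117  47  21  19  17  15]
col 353 board->steel row 248.5 [0.5961 0.0679] [112 109 112 111 110 110 110 111 111 108 111 109 109 110 109 110  70  19  19  20  19]
col 361 board->steel row 247.5 [0.5914 0.0674] [108 107 107 112 113 113 112 114 111 113 112 112 113 111 113 114  70  17  20  19  18]
t 16.65 turn [-0.0013 -0.0008  0.0006] deg 0.1 shift cm [-0.    0.07  3.7 ]
```

Call:
play_rows(commands=[[[0,0,0,0,0.03,1.2,0.5],[0,0,0,0,0.03,2.2,0.5],[0,0,0,0,0.03,3,0.5],[0,0,0,0,0.03,3.5,0.5],[0,0,0,0,0.03,3.7,0.5],[0,0,0,0,0.03,3.7,0.5],[0,0,0,0,0.03,3.7,0.5]]])

```text
clock: 17.23
tool_pos: [0.6211, 0.0804, 0.054]
orientation: [-180.0, -9.1, -90.7]
force: [0.6, -0.7, -1.1]
opening: 0.0118
gripper_force: 30.0
```

```bash
python3 -c "
from place import *
np.set_printoptions(precision=3,suppress=True)
for _ in range(4):
  snap('wrist','w5.png');o=ctrl.get_obs();print(o['tool_pos'],o['orientation'],o['force'],o['moment'])
s=snap('side','s5.png');p,e=pose(0);go(p,e)
b=cv2.resize(s['color'][180:300,150:330,::-1],(800,533),interpolation=cv2.INTER_CUBIC);cv2.imwrite('pics/s5c.png',b)
"
```

```text
[0.621 0.08  0.054] [-179.965   -9.064  -90.708] [0.18  0.235 0.243] [0.58  0.024 0.06 ]
[0.621 0.081 0.054] [-179.953   -9.056  -90.707] [ 0.372  0.929 -1.139] [0.564 0.098 0.031]
[0.621 0.081 0.054] [-179.953   -9.054  -90.708] [ 0.105  1.042 -0.138] [ 0.624  0.1   -0.026]
[0.621 0.08  0.054] [-179.956   -9.055  -90.711] [-0.694 -0.305  0.357] [0.558 0.153 0.024]
t 17.48 turn [-0.001 -0.001  0.002] deg 0.1 shift cm [ 0.02 -0.    0.34]
```

Call:
play_rows(commands=[[[0,0,0,0,0,0.1,0.5],[0,0,0,0,0,0.2,0.5],[0,0,0,0,0,0.27,0.5],[0,0,0,0,0,0.27,0.5],[0,0,0,0,0,0.27,0.5]]])

```text
clock: 17.9
tool_pos: [0.621, 0.08, 0.0518]
orientation: [-180.0, -9.1, -90.7]
force: [-1.6, 0.3, 5.4]
opening: 0.0117
gripper_force: 30.0
```

```bash
cat > fc.py <<'E'
from place import *
np.set_printoptions(precision=3,suppress=True)
F=[]
for _ in range(6):
  s=snap('side');o=ctrl.get_obs();F.append(np.r_[o['force'],o['moment'],o['tool_pos']])
print(np.mean(F,0),o['clock']);p,e=pose(0);go(p,e)
E
python3 fc.py
```

```text
[-1.784  0.857  5.378  0.494  0.826 -0.138  0.621  0.08   0.052] 18.2
t 18.2 turn [-0.001 -0.001  0.002] deg 0.1 shift cm [ 0.01 -0.    0.1 ]
```

Contact at 5 N, about 1 mm early, which is consistent with the plate seating. I'll ease off slightly, release, and retreat along the tool axis.

Call:
play_rows(commands=[[[0,0,0,0,0,-0.04,0.5],[0,0,0,0,0,-0.04,0.5],[0,0,0,0,0,-0.04,3],[0,0,0,0,0,-0.04,3],[0,0,0,0,0,-0.04,3],[0,0,0,0,0,-0.04,3],[0,0,0,0,0,-0.04,3]]])

```text
clock: 18.78
tool_pos: [0.6207, 0.0799, 0.0514]
orientation: [180.0, -9.1, -90.7]
force: [0.0, 0.7, -0.3]
opening: 0.03
gripper_force: 0.0
```

Call:
play_rows(commands=[[[0,0,0,0,0,-1,3],[0,0,0,0,0,-3,3],[0,0,0,0,0,-6,3],[0,0,0,0,0,-10,3],[0,0,0,0,0,-12,3],[0,0,0,0,0,-12,3]]])

```text
clock: 19.28
tool_pos: [0.624, 0.1007, 0.1768]
orientation: [-179.5, -8.9, -90.7]
force: [0.4, 0.5, 0.4]
opening: 0.0301
gripper_force: 0.0
```

```bash
python3 -c "
from h import *
w=snap('wrist','w6.png');t=snap('top','t6.png');s=snap('side','s6.png')
np.set_printoptions(precision=4,suppress=True)
o=ctrl.get_obs();print(o['tool_pos'],o['orientation'],o['opening'],o['clock'])
for n,p in(('w',w),('t',t),('s',s)): print(n,[(np.array(d['bbox']).round(1),round(d['conf'],2)) for d in ctrl.find_in(p,'saddle')[:5]],[np.array(d['bbox']).round(1) for d in ctrl.find_in(p,'paddle')[:1]])
print(proj(w,(.621,.079,.06)),proj(t,(.621,.079,.06)),proj(s,(.621,.079,.06)))
a=cv2.resize(w['color'][100:300,190:430,::-1],(400,333));c=cv2.resize(s['color'][190:290,180:300,::-1],(400,333),interpolation=cv2.INTER_CUBIC);b=cv2.resize(t['color'][130:190,230:410,::-1],(800,267),interpolation=cv2.INTER_CUBIC)
cv2.imwrite('pics/m6.png',np.vstack([np.hstack([a,c]),b]))
"
```

```text
[0.6207 0.099  0.1704] [-179.9835   -9.0353  -90.7206] 0.029906990486016655 19.4333
w [(array([292.2, 208.3,  49. ,  50.7]), 0.69), (array([556.5, 354.3,  24.8,  28.8]), 0.54)] [array([270.7,   1.9,  91. , 393.5])]
t [(array([285. , 151.1,  20.7,  19.6]), 0.78), (array([227.3, 250.8,  22.3,  18.7]), 0.7), (array([169.5, 235.5,  22.4,  23.3]), 0.52), (array([174.1, 312.8,  10.6,  22.7]), 0.49)] [array([221. , 144.8, 193.2,  34.2])]
s [(array([228.5, 214. ,  28.6,  33.9]), 0.65), (array([304.7, 435.5,  28.8,  34.2]), 0.59), (array([220.6, 369.9,  29. ,  30.1]), 0.56), (array([282.6, 319.1,  29.2,  33.9]), 0.56)] [array([180. , 137.3, 142.7, 166.4])]
[316.403  234.7218] [291.1005 157.3413] [238.8156 222.3462]
```

View pics/m6.png

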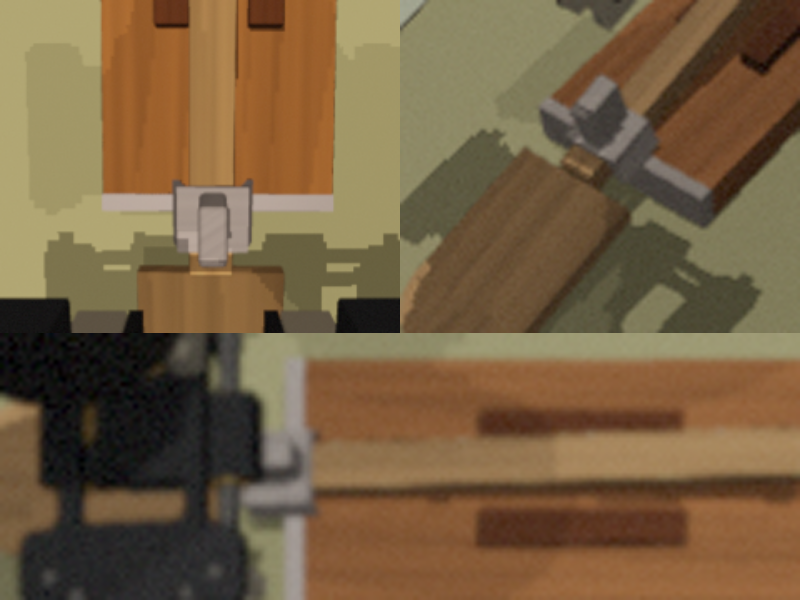

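```bash
python3 -c "
from h import *
np.set_printoptions(precision=4,suppress=True)
w=snap('wrist');t=snap('top')
u=190+212*.6
print('plate rear',at(w,(u,100+186*.6),.0475),'front',at(w,(u-12,100+247*.6),.0425),'edge',at(w,(240,100+210*.6),.024),'steel back',at(w,(240,100+194*.6),.024))
print('lat plate',at(w,(190+176*.6,215),.047),at(w,(190+250*.6,215),.047))
print('top plate rear',at(t,(230+312/4.444,159),.0475),'edge',at(t,(230+287/4.444,185),.024))
"
```

```text
plate rear [0.6157 0.0601 0.0475] front [0.6247 0.087  0.0425] edge [0.6756 0.0711 0.024 ] steel back [0.6754 0.0637 0.024 ]
lat plate [0.6312 0.0624 0.047 ] [0.5993 0.0628 0.047 ]
top plate rear [0.62   0.0622 0.0475] edge [0.5736 0.0747 0.024 ]
```

Wrist and top views both put the plate's centre 2.3–2.5 mm ahead of the edge, about what a 9° tilt gives for a saddle seated squarely at the edge. The paddle is still tipped and the gripper is clear, so I'm handing in.

```bash
python3 -c "
from h import *
print(ctrl.close_job())"
```

```text
the job is handed in; nothing more can be done
None
```

I handed the job in at about 19.5 s of the 61 s: the paddle tipped by itself with the hand off and stays tipped across the steel edge. The smaller steel saddle sits squarely on its handle, within about 1–2 mm of right above that edge by camera measurement.

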